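Brace a screw-top ingredient jar and hold its cap off

TASK

Lift the square white jar by its cap and stand it upright, fully down, in the square socket on the bench, which braces it against turning. Then unscrew the tight cap counterclockwise, turning it only until the threads let go, raise it clear and finish while still holding the cap, level and still, just above the open jar with the jar left in the socket. Leave the round jar, the scoop and the dish alone.

Things in the scene. Friction and masses are not known exactly. Their poses are not given: they have to be found in the camera images.
- jar: Square white plastic jar, loose, 0.3 to 0.54 kg. Body 66 x 66 mm, 85 mm tall, edges rounded; above it a round threaded neck 40 mm across. Origin: centre of the underside; z up; x, y square to its sides (a quarter turn looks the same). It starts upright on the bench, left or right of the socket. On the bare bench, unbraced, it would spin with its cap. It can be lifted and turned by its cap.
- jar_mouth (a point): Centre of the jar's mouth, 121 mm above its underside: top of the springy liner ring when the cap is off (118 mm when the cap presses it down). The liner presses the cap up with 25 N while it is screwed on, and pushes the freed cap up by up to 3 mm.
- cap: Round ribbed black screw cap on the square jar, 59 mm across (60 over ribs), 25 mm tall, 60 g, a loose part, screwed tight (0.3 to 0.5 N m to start it; grip it firmly, 50 N or so). Origin: centre of its lower rim, z up. Screwed on, the rim is 97 mm above the jar's underside, 12 mm above the jar's shoulder. The rim clears the mouth when 24 mm or more higher than that.
- cap_top (a point): Centre of the cap's flat top, 25 mm above its rim. Seen from above, counterclockwise unscrews. The cap is free 36 to 46 degrees after it starts turning in the jar; 60 degrees in the jar is right, and over 72 degrees is too far (the next thread starts come up against it). It may rise 1.5 mm while turning and cannot be pulled off before it is free.
- socket: Fixed aluminium bracing socket on a dark 124 x 124 mm plate bolted to the bench. Four walls 8 mm thick, up to 30 mm above the bench, enclose a 70 x 70 mm opening (4 mm wider than the jar); lips above flare out to 42 mm height, mouth about 88 mm. Origin: centre of the plate's underside, at bench height. z up, x and y square to the walls.
- socket_floor (a point): Centre of the socket's floor, 6 mm above the bench, where the jar's underside stands when fully down. The seated jar can still twist about 3 degrees either way before the walls stop it.
- round_jar: Bystander: round white jar 68 mm across with a fixed black cap like the other, 122 mm tall, on the side of the socket away from the square jar. Origin: centre of its underside.
- scoop: Bystander: steel scoop lying beyond the socket, pan 85 x 55 x 28 mm with a 12 mm thick handle reaching 150 mm from the pan's centre along its -x. Origin: centre of the pan's underside.
- dish: Bystander: round steel dish 100 mm across, 35 mm tall, beyond the socket. Origin: centre of its underside.
There are look-alikes about, which are no part of the job. There is more than one size of the cap; the one meant has the size given above.

How it is judged (in metres and radians):
On the way, in this order (a step that is already met when the one before it is completed fails the run):
1. the jar stands fully down in the socket with its cap still on (horizontal distance between jar and socket below 0.007 m and z of jar in the frame of socket below 0.01 m and angle between jar's own z axis and vertical below 0.08 rad and z of cap in the frame of jar below 0.103 m), for 0.2 s.
2. the cap is unscrewed and lifted clear by the fingers, the jar still in the socket (horizontal distance between jar and socket below 0.007 m and z of jar in the frame of socket below 0.01 m and angle between jar's own z axis and vertical below 0.08 rad and z of cap in the frame of jar above 0.125 m and contact force between the fingers and cap above 1 N), for 0.2 s.
At the end, for the whole second after the job is handed in: The jar stands upright in the socket (within 7 mm of its centre, its underside less than 4 mm above the plate); the fingers hold the cap still and level (within 0.2 rad), its rim 4 to 64 mm above the open jar and within 25 mm of its axis, touching neither the jar nor the socket (all of step 2 and z of cap in the frame of jar below 0.185 m and horizontal distance between cap and jar below 0.025 m and angle between cap's own z axis and vertical below 0.2 rad and contact force between cap and jar below 0.1 N and contact force between cap and socket below 0.1 N and linear speed of cap below 0.03 m/s); the arm keeps its last pose, push and grip.
It fails at once if the cap, still on the jar, was turned on well past where the threads let go (over 78 degrees from its closed mark) (angle between the x axis of cap and the x axis of jar, either way round above 1.36 rad and z of cap in the frame of jar below 0.115 m).
It fails at once if a bystander was disturbed (moved more than 30 mm) (distance of any of round_jar, scoop, dish from where it was at the start of the episode above 0.03 m).
It fails at once if the jar was tipped over (angle between jar's own z axis and vertical above 0.6 rad).
It also fails if it takes over 51 s, if anything falls off the work surface, if the arm or the gripper's body presses on something with over 40 N, if the wrist force passes 120 N, or if a joint passes its speed limit or range.

ROBOT

A 6-joint arm with a two-finger parallel gripper is mounted at the origin on the work surface. World frame = base frame: x ahead of the robot, y to its left, z up, the work surface at z = 0. Lengths are in m, angles in degrees, forces in N, time in s.
With the tool pointing down it reaches from about 0.3 to 0.75 m from the base axis. Payload 8.5 kg.
Tool frame: the origin (TCP) lies at the very end of the fingers, on their centre line; the grasp point (between the pads) lies 19 mm behind it; z points along the fingers, y is the line along which they close (so a half turn about z gives the same grasp; the last joint's range is limited). The gripper opens to 85 mm and grips with 20 to 120 N. Pads are 22 mm wide; open, the fingers measure 114 mm over their backs; the gripper's body (76 mm by 85 mm) begins 54 mm behind the grasp point. The pads swing forward as they close: fully open they stand 13 mm farther back than shut.
Start: joints at [-80.059, 21.807, 74.336, -0, 83.858, -12.336], TCP at [0.208, -0.509, 0.231] pointing down, gripper open.
Joint ranges: [-178.18, 178.18], [-50.72, 133.34], [12.68, 142.11], [-81.47, 261.47], [9.98, 163.14], [-165.26, 165.26]. Speed limits (degrees/s): [136.94, 136.94, 180, 180, 180, 180].

INTERFACE

Orientations are given as a 3x3 rotation matrix whose columns are the frame's x, y, z axes.
In Python, from rig import env, imaging gives the robot as it stands. The module is installed in compiled form; this text tells all that it offers.
- The arm moves only by the tool arm_command, never from a script. Its arguments are lists of equal length, an entry for each row: "turn": the turn, a rotation vector about the tool's x, y, z in units of 5 degrees (1.0 is 5 degrees), a list of three; "xyz": the shift along the tool's x, y, z in units of 50 mm (1.0 is 50 mm), a list of three; "claw": the finger opening in mm, from 0 to 85.4. A call has 1 to 12 rows; each row shifts and turns the commanded pose from where the row before left it, along the tool's axes as they then stand; what a row does not reach is not made up. A row lasts 1/10 s, in which the tool goes at most 50 mm and 8.59 degrees, less where a joint would pass 70% of its speed; a pose out of reach is approached as far as the arm can. A call is refused whole if a number of a shift passes 1 or a number of a turn 1, either way. A call with a gripper value outside its range is refused whole. The fingers move at their own pace and stop on an object; "squeeze" is the grip in N (left out, the last holds). Time passes only in rows, so rows that do not move let the fingers close. It gives the time, the measured TCP pose, the force, the opening and the grip force at its end, in the units of the state.
- env.observe(): the state, without advancing time (a new reading comes with each control period).
- imaging.get_image(name): name is "scene" or "top" or "wrist"; returns (picture, depth): 420x560x3 uint8, blue, green, red; 420x560 float32, m along the optical axis (not along the pixel's ray), 0 where there is no reading.
- imaging.camera_info(name): a dict with "camera_matrix" (3x3 intrinsics, pixels), "k1" (the pictures are not rectified: a ray, as slopes to the right and down, at radius r is drawn at 1 + k1 r^2 times it, then the intrinsics apply), "rvec" (rotation vector, rad) and "tvec" (3), from world to camera coordinates, as OpenCV has them. Camera axes: x right, y down, z forward; pixel columns grow to the right and rows downward; lengths in m; the calibration is good to about 2 mm. A picture is of the moment at which its call begins: read the wrist's pose just before it. camera_info takes no time and is no camera call; for the wrist camera it gives the pose at the moment of the call.
- env.close_job(): hands the job in; it is judged then, once.
The state is a dict: "time_s": time; "q": joint angles; "qvel": joint speeds; "joint_efforts": joint torques, N m; "position": TCP position; "tool_rot": TCP orientation; "ft_force": force on the tool from outside, world axes, zero at the start; "wrist_torque": the same for the moment, N m; "grip_width": finger opening in m; "gripper_force": force on a finger pad.
Only numpy, scipy, OpenCV 4.12 (cv2) and the standard library are available. Lean on these libraries where they do the work, as an engineer would, in place of code of your own. Each camera call takes 0.05 s, during which the arm holds its last target. There are 200 camera calls.

## Working session

There is one attempt and no reset: what is moved stays moved. The work goes in short steps, Python scripts to look and compute and a tool call to move; the robot and the scene stay as the last step left them, time stands still between calls to the robot, and variables do not carry over. Pictures are saved under pics/ and viewed, at most 10 in all, crops included, and the job is handed in when it is done.

Besides the shell and the picture viewer there is one more tool, called after "Request:" as a command line: name --argument value ..., lists and objects as JSON in quotes. arm_command: Moves the arm, as the interface text tells. Its arguments: {"type":"object","properties":{"turn":{"type":"array"},"xyz":{"type":"array"},"claw":{"type":"array"},"squeeze":{"type":"number"}},"required":["turn","xyz","claw"]}

```bash
mkdir -p pics
cat > h.py <<'E'
import numpy as np, cv2
from rig import env, imaging
def cam(n):
    i=imaging.camera_info(n); K=np.array(i["camera_matrix"],float)
    R=cv2.Rodrigues(np.array(i["rvec"],float))[0]; t=np.array(i["tvec"],float).reshape(3)
    return K,float(i["k1"]),R,t
def cloud(n):
    K,k1,R,t=cam(n); im,d=imaging.get_image(n)
    h,w=d.shape; u,v=np.meshgrid(np.arange(w),np.arange(h))
    D=np.array([k1,0,0,0,0.])
    p=cv2.undistortPoints(np.stack([u,v],-1).reshape(-1,1,2).astype(float),K,D).reshape(h,w,2)
    P=np.dstack([p*d[...,None],d])
    W=(P-t)@R  # R^T (P-t)
    W[d==0]=np.nan
    return im,d,W
E
python3 - <<'E'
from h import *
for n in("scene","top"):
    im,d,W=cloud(n); cv2.imwrite(f"pics/{n}0.png",im); np.save(n+"0.npy",W)
print(env.observe())
E
```

```text
{'time_s': 0.1, 'q': array([-8.00591682e+01,  2.18372197e+01,  7.43782611e+01, -1.54548245e-03,
        8.38589154e+01, -1.23380781e+01]), 'qvel': array([-0.00175271, -0.06695541, -0.21372926, -0.0746705 , -0.0451954 ,
       -0.05871914]), 'joint_efforts': array([ 3.93777707e-03, -4.49226022e+01, -2.31654382e+01, -2.15653981e-04,
        3.65196465e-03,  4.96442482e-06]), 'position': array([ 0.20843849, -0.50869178,  0.23078534]), 'tool_rot': array([[ 9.25348262e-01,  3.79118098e-01, -2.50570655e-04],
       [ 3.79118097e-01, -9.25347418e-01,  1.27433449e-03],
       [ 2.51258359e-04, -1.27419908e-03, -9.99999157e-01]]), 'ft_force': array([-0.04171689,  0.06901694,  0.07882442]), 'wrist_torque': array([-0.00208277, -0.00188812,  0.00463098]), 'gripper_force': 0.0, 'grip_width': 0.08539402016154911}
```

View pics/top0.png

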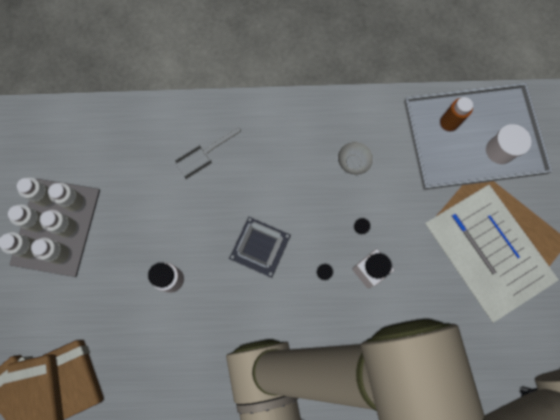

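View pics/scene0.png

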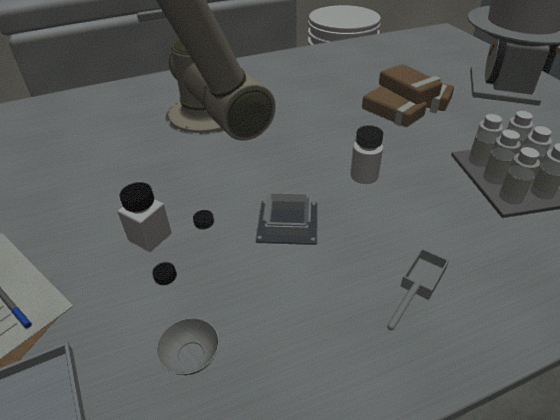

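Top view: the square jar with its cap is at (376,266), the socket at (262,247) and the round jar at (162,277). The cap candidates are the one on the square jar (378,265) and two small loose caps on the bench at (362,226) and (325,272). The one on the square body fits. I'll measure it and check it in a crop.

Run:
```python
from h import *
S=np.load("scene0.npy"); T=np.load("top0.npy")
im=cv2.imread("pics/top0.png")
cv2.imwrite("pics/crop1.png",cv2.resize(im[195:315,210:410],None,fx=4,fy=4,interpolation=cv2.INTER_CUBIC))
def box(n,W,r0,r1,c0,c1,z0,z1):
    P=W[r0:r1,c0:c1].reshape(-1,3); P=P[(P[:,2]>z0)&(P[:,2]<z1)]
    c,(w,h),a=cv2.minAreaRect((P[:,:2]*1000).astype(np.float32)); 
    (e,r)=cv2.minEnclosingCircle((P[:,:2]*1000).astype(np.float32))
    print(n,len(P),"rect",np.round(c,1),round(w,1),round(h,1),round(a,1),"circ",np.round(e,1),round(r,1),"zmed",np.round(np.median(P[:,2]),4))
box("cap top T",T,240,295,350,400,.112,.14)
box("cap top S",S,175,250,110,175,.115,.14)
box("jar body S",S,175,255,110,175,.02,.088)
box("jar shoulder T",T,240,295,350,400,.07,.092)
box("jar all T",T,240,295,350,400,.02,.092)
box("socket T",T,210,280,225,295,.025,.06)
box("socket S",S,180,250,250,325,.025,.06)
box("plate T",T,210,280,225,295,.004,.06)
box("plate S",S,180,250,250,325,.004,.06)
box("round T",T,250,300,140,190,.11,.14)
box("small1",T,215,240,350,372,.008,.05)
box("small2",T,262,283,314,336,.008,.05)
```

```text
cap top T 541 rect [ 458.2 -235.7] 58.7 58.9 67.1 circ [ 457.8 -236.2] 30.6 zmed 0.1218
cap top S 600 rect [ 461.2 -240.4] 59.9 59.3 33.6 circ [ 461.  -239.3] 31.7 zmed 0.1232
jar body S 1453 rect [ 462.1 -240.8] 68.8 65.7 37.0 circ [ 462.2 -240.6] 45.2 zmed 0.0629
jar shoulder T 240 rect [ 457.9 -235.9] 66.4 66.2 35.0 circ [ 457.7 -236.1] 45.0 zmed 0.0837
jar all T 358 rect [ 457.8 -235.7] 66.2 67.1 35.5 circ [ 457.8 -236.1] 45.1 zmed 0.0815
socket T 613 rect [530.1  43. ] 95.2 95.0 64.6 circ [529.6  42.7] 60.0 zmed 0.0379
socket S 903 rect [533.8  39.1] 94.4 95.0 64.0 circ [535.  39.] 60.3 zmed 0.0364
plate T 1970 rect [537.6  43.7] 177.9 182.0 88.6 circ [538.5  45.1] 123.9 zmed 0.0077
plate S 2730 rect [533.7  39. ] 123.8 126.2 64.8 circ [533.3  39. ] 86.2 zmed 0.009
round T 509 rect [452.2 272.4] 57.7 55.8 45.7 circ [451.9 273.4] 29.8 zmed 0.1218
small1 217 rect [ 574.5 -225.2] 40.2 40.6 41.7 circ [ 574.4 -225.2] 21.6 zmed 0.0171
small2 224 rect [ 457.9 -121.7] 41.4 40.7 89.5 circ [ 457.9 -121.2] 21.3 zmed 0.0172
```

View pics/crop1.png

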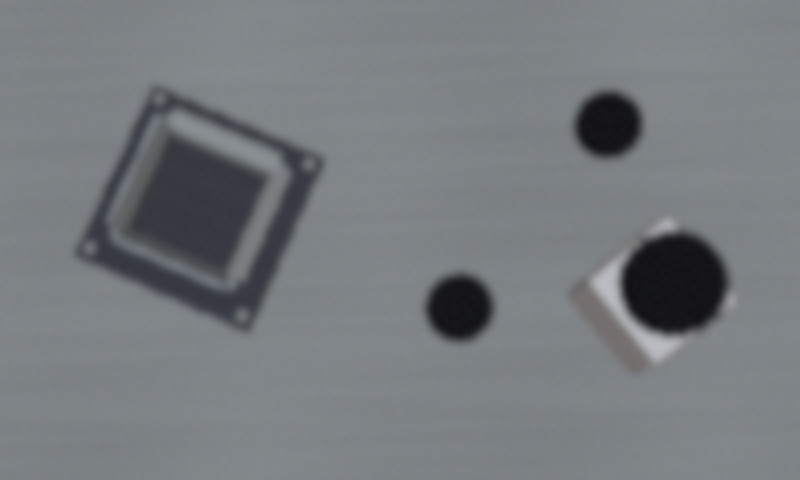

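The crop confirms it. The cap on the square body measures 59 mm across with its top at 0.122 m, while the loose look-alikes are about 41 mm. Jar yaw is about 35° and socket yaw about 64.6°. The jar-to-socket vector is (72, 279) mm in both cameras. I'm moving above the jar.

Request:
arm_command --turn '[[0,0,0],[0,0,0],[0,0,0],[0,0,0],[0,0,0],[0,0,0],[0,0,0],[0,0,0],[0,0,0],[0,0,0],[0,0,0],[0,0,0]]' --xyz '[[0.56,-0.26,-0.04],[0.56,-0.26,-0.04],[0.56,-0.26,-0.04],[0.56,-0.26,-0.04],[0.56,-0.26,-0.04],[0.56,-0.26,-0.04],[0.56,-0.26,-0.04],[0.56,-0.26,-0.04],[0.56,-0.26,-0.04],[0.56,-0.26,-0.04],[0.56,-0.26,-0.04],[0.56,-0.26,-0.04]]' --claw '[85,85,85,85,85,85,85,85,85,85,85,85]'

```text
time_s: 1.3
position: [0.4609, -0.2361, 0.2551]
tool_rot: [[0.925, 0.379, -0.001], [0.379, -0.925, 0.0], [-0.0, -0.001, -1.0]]
ft_force: [-0.0, -0.1, -0.4]
grip_width: 0.085
gripper_force: 0.0
```

Request:
arm_command --turn '[[0,0,0],[0,0,0],[0,0,0]]' --xyz '[[0,0,0],[0,0,0],[0,0,0]]' --claw '[85,85,85]'

```text
time_s: 1.6
position: [0.4598, -0.2377, 0.2551]
tool_rot: [[0.926, 0.378, -0.001], [0.378, -0.926, 0.0], [-0.0, -0.0, -1.0]]
ft_force: [-0.5, -0.2, -0.3]
grip_width: 0.085
gripper_force: 0.0
```

Run:
```python
from h import *
o=env.observe(); print(o["time_s"],o["position"],o["tool_rot"],o["q"])
im,d,W=cloud("wrist"); cv2.imwrite("pics/w1.png",im); np.save("w1.npy",W)
K,k1,R,t=cam("wrist"); print("cam",-R.T@t, R[2])
```

```text
1.6 [ 0.45977745 -0.23770586  0.2550818 ] [[ 9.25635330e-01  3.78416298e-01 -5.84926523e-04]
 [ 3.78416465e-01 -9.25635424e-01  2.03843131e-04]
 [-4.64291147e-04 -4.10030231e-04 -9.99999808e-01]] [-4.04538033e+01  1.75921589e+01  7.67893573e+01 -1.28948895e-02
  8.56515635e+01  2.73115517e+01]
cam [ 0.52456277 -0.21225878  0.3991241 ] [-0.25771254 -0.1046308  -0.96053977]
```

View pics/w1.png

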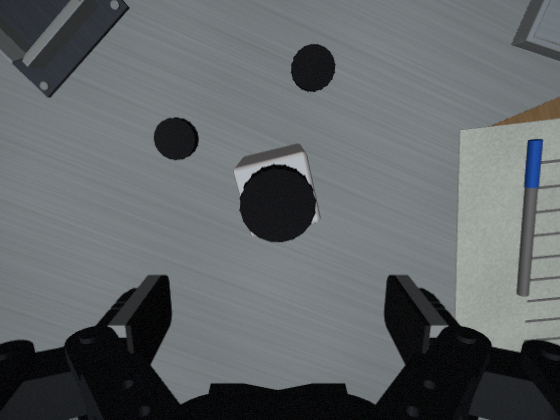

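The wrist view shows the black cap at (278,203) on the square body, clear of the two small caps. I'll refine the cap position from this cloud.

Run:
```python
from h import *
W=np.load("w1.npy")
def box(n,P):
    q=(P[:,:2]*1000).astype(np.float32)
    print(n,len(P),np.round(cv2.minAreaRect(q)[0],1),np.round(cv2.minAreaRect(q)[1:][0],1),round(cv2.minAreaRect(q)[2],1),[np.round(x,1) for x in cv2.minEnclosingCircle(q)],"z",np.round(np.median(P[:,2]),4))
P=W[150:270,215:340].reshape(-1,3)
box("cap",P[(P[:,2]>.115)&(P[:,2]<.14)])
box("body",P[(P[:,2]>.02)&(P[:,2]<.092)])
```

```text
cap 4469 [ 458.6 -238.6] [59.8 60.5] 37.2 [array([ 458.2, -238.9]), np.float64(30.8)] z 0.1237
body 1582 [ 458.6 -238.5] [65.4 66. ] 35.9 [array([ 458.1, -238.7]), np.float64(44.7)] z 0.0854
```

Request:
arm_command --turn '[[0,0,0],[0,0,0],[0,0,0],[0,0,0],[0,0,0],[0,0,0],[0,0,0],[0,0,0],[0,0,0],[0,0,0]]' --xyz '[[-0.028,0.004,0.3],[0,0,0.5],[0,0,0.5],[0,0,0.5],[0,0,0.5],[0,0,0.4],[0,0,0.3],[0,0,0.2],[0,0,0.06],[0,0,0]]' --claw '[85,85,85,85,85,85,85,85,85,85]'

```text
time_s: 2.65
position: [0.459, -0.2383, 0.0924]
tool_rot: [[0.926, 0.379, 0.0], [0.379, -0.926, -0.0], [-0.0, 0.0, -1.0]]
ft_force: [-0.8, -0.2, -0.7]
grip_width: 0.085
gripper_force: 0.0
```

Request:
arm_command --turn '[[0,0,0],[0,0,0],[0,0,0],[0,0,0],[0,0,0]]' --xyz '[[0,0,0],[0,0,0],[0,0,0],[0,0,0],[0,0,0]]' --claw '[66,62,60,56,50]' --squeeze 25

```text
time_s: 3.15
position: [0.4592, -0.2379, 0.0929]
tool_rot: [[0.925, 0.379, 0.001], [0.379, -0.925, -0.0], [0.0, 0.001, -1.0]]
ft_force: [-1.5, 1.0, 6.2]
grip_width: 0.0586
gripper_force: 26.3
```

Request:
arm_command --turn '[[0,0,0],[0,0,0],[0,0,0],[0,0,0],[0,0,0],[0,0,0],[0,0,0],[0,0,0],[0,0,0],[0,0,0],[0,0,0]]' --xyz '[[0,0,0],[0,0,0],[0,0,0],[0,0,-0.1],[0,0,-0.2],[0,0,-0.3],[0,0,-0.3],[0,0,-0.3],[0,0,-0.3],[0,0,-0.1],[0,0,0]]' --claw '[45,45,45,45,45,45,45,45,45,45,45]' --squeeze 60

```text
time_s: 4.25
position: [0.4591, -0.238, 0.1728]
tool_rot: [[0.925, 0.379, 0.001], [0.379, -0.925, -0.001], [0.0, 0.001, -1.0]]
ft_force: [-0.3, 0.7, -5.1]
grip_width: 0.0581
gripper_force: 65.4
```

Run:
```python
from h import *
o=env.observe(); print(o["time_s"],o["position"],o["ft_force"],o["wrist_torque"],o["grip_width"])
im,d,W=cloud("scene"); cv2.imwrite("pics/s2.png",im)
def box(n,P):
    q=(P[:,:2]*1000).astype(np.float32); r=cv2.minAreaRect(q)
    print(n,len(P),np.round(r[0],1),np.round(r[1],1),round(r[2],1),"z",np.round(P[:,2].min(),4))
P=W.reshape(-1,3); P=P[np.hypot(P[:,0]-.459,P[:,1]+.238)<.06]
box("body",P[(P[:,2]>.05)&(P[:,2]<.165)])
for a in(.08,.1,.12,.14): box("lay",P[abs(P[:,2]-a)<.01])
```

```text
4.25 [ 0.4591084  -0.23798935  0.17277836] [-0.33021281  0.65632805 -5.06312786] [-0.04906032  0.00946157  0.03427278] 0.058126823397445654
body 1766 [ 462.7 -239.7] [69.2 67.1] 36.3 z 0.0815
lay 128 [ 483.6 -242.1] [88.  44.8] 83.8 z 0.0815
lay 384 [ 482.9 -243.3] [89.3 47.1] 82.6 z 0.0901
lay 405 [ 483.3 -244.2] [90. 47.] 80.7 z 0.1101
lay 421 [ 483.4 -243. ] [89.5 46.9] 83.4 z 0.1301
```

Request:
arm_command --turn '[[0,0,0],[0,0,0],[0,0,0],[0,0,0],[0,0,0],[0,0,0],[0,0,0],[0,0,0],[0,0,0],[0,0,0],[0,0,0],[0,0,0]]' --xyz '[[0.12,-0.16,0],[0.25,-0.34,0],[0.33,-0.44,0],[0.36,-0.48,0],[0.36,-0.48,0],[0.36,-0.48,0],[0.36,-0.48,0],[0.36,-0.48,0],[0.36,-0.48,0],[0.31,-0.42,0],[0.17,-0.24,0],[0.1,-0.14,0]]' --claw '[45,45,45,45,45,45,45,45,45,45,45,45]'

```text
time_s: 5.5
position: [0.5304, 0.0423, 0.1718]
tool_rot: [[0.925, 0.38, -0.001], [0.38, -0.925, 0.0], [-0.001, -0.001, -1.0]]
ft_force: [-0.5, -0.3, -4.5]
grip_width: 0.0573
gripper_force: 65.5
```

Request:
arm_command --turn '[[0,0,-0.4],[0,0,-0.6],[0,0,-0.6],[0,0,-0.6],[0,0,-0.6],[0,0,-0.6],[0,0,-0.6],[0,0,-0.6],[0,0,-0.6],[0,0,-0.6],[0,0,0],[0,0,0]]' --xyz '[[0,0,0],[0,0,0],[0,0,0],[0,0,0],[0,0,0],[0,0,0],[0,0,0],[0,0,0],[0,0,0],[0,0,0],[0,0,0],[0,0,0]]' --claw '[45,45,45,45,45,45,45,45,45,45,45,45]'

```text
time_s: 6.7
position: [0.5305, 0.0406, 0.1722]
tool_rot: [[0.627, 0.779, -0.0], [0.779, -0.627, -0.0], [-0.0, -0.0, -1.0]]
ft_force: [-0.0, -0.1, -3.9]
grip_width: 0.0575
gripper_force: 65.5
```

Run:
```python
from h import *
o=env.observe(); print(o["time_s"],o["position"],o["tool_rot"],o["q"],o["ft_force"])
im,d,W=cloud("scene"); cv2.imwrite("pics/s3.png",im)
def box(n,P):
    q=(P[:,:2]*1000).astype(np.float32); r=cv2.minAreaRect(q)
    print(n,len(P),np.round(r[0],1),np.round(r[1],1),round(r[2],1),"z",np.round(P[:,2].min(),4))
P=W.reshape(-1,3); P=P[np.hypot(P[:,0]-.531,P[:,1]-.041)<.1]
Q=P[np.hypot(P[:,0]-.531,P[:,1]-.041)<.06]
box("body",Q[(Q[:,2]>.07)&(Q[:,2]<.165)])
box("socket",P[(P[:,2]>.004)&(P[:,2]<.06)])
```

```text
6.7 [0.53053208 0.04063957 0.17217432] [[ 6.27139994e-01  7.78906460e-01 -3.93095663e-04]
 [ 7.78906492e-01 -6.27140070e-01 -9.86534196e-05]
 [-3.23367827e-04 -2.44315259e-04 -9.99999918e-01]] [-8.37292654e+00  2.29837006e+01  8.28652170e+01 -9.22144464e-03
  7.41725421e+01  3.04690251e+01] [-0.02712518 -0.09622679 -3.93108529]
body 1470 [535.1  37.7] [66. 65.] 64.5 z 0.0798
socket 2381 [530.4  33.3] [137.  128.9] 64.8 z 0.004
```

View pics/s3.png

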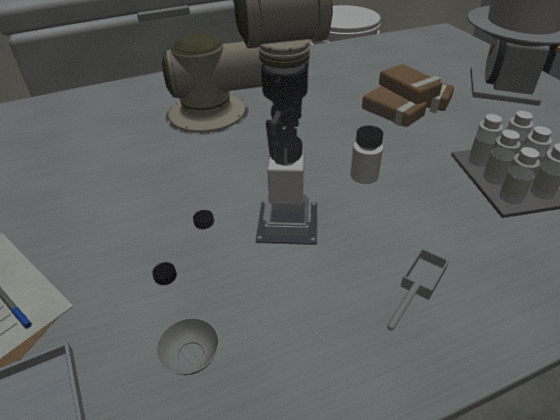

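The scene view shows the jar at (287,180), upright over the socket, with matching yaw. The centre error is about 1–2 mm. I'm lowering it in stages.

Request:
arm_command --turn '[[0,0,0],[0,0,0],[0,0,0],[0,0,0],[0,0,0],[0,0,0],[0,0,0]]' --xyz '[[0,-0.02,0.15],[0,0,0.3],[0,0,0.3],[0,0,0.2],[0,0,0.15],[0,0,0.1],[0,0,0]]' --claw '[45,45,45,45,45,45,45]'

```text
time_s: 7.45
position: [0.5297, 0.0417, 0.1119]
tool_rot: [[0.626, 0.78, -0.001], [0.78, -0.626, 0.0], [-0.0, -0.001, -1.0]]
ft_force: [0.7, 0.1, -4.4]
grip_width: 0.0576
gripper_force: 65.5
```

Run:
```python
from h import *
o=env.observe(); print(o["time_s"],o["position"],o["ft_force"],o["wrist_torque"])
```

```text
7.45 [0.52974098 0.04166765 0.11187184] [ 0.66091218  0.06277687 -4.44114764] [ 0.03094328 -0.0038563  -0.01939712]
```

Inside the walls with almost no side force; about 13 mm remain.

Request:
arm_command --turn '[[0,0,0],[0,0,0],[0,0,0],[0,0,0],[0,0,0],[0,0,0]]' --xyz '[[0,0,0.08],[0,0,0.08],[0,0,0.05],[0,0,0.03],[0,0,0.02],[0,0,0]]' --claw '[45,45,45,45,45,45]'

```text
time_s: 8.05
position: [0.5299, 0.0417, 0.0994]
tool_rot: [[0.626, 0.78, 0.0], [0.78, -0.626, -0.0], [0.0, 0.0, -1.0]]
ft_force: [0.6, 0.6, -3.7]
grip_width: 0.0577
gripper_force: 65.7
```

Run:
```python
from h import *
o=env.observe(); print(o["time_s"],o["position"],o["ft_force"],o["wrist_torque"])
```

```text
8.05 [0.52993975 0.04166354 0.09940896] [ 0.61705556  0.6301216  -3.69958304] [ 0.05982181 -0.01011063  0.03491167]
```

Request:
arm_command --turn '[[0,0,0],[0,0,0],[0,0,0],[0,0,0]]' --xyz '[[0,0,0.012],[0,0,0.012],[0,0,0],[0,0,0]]' --claw '[45,45,45,45]'

```text
time_s: 8.45
position: [0.53, 0.0417, 0.0992]
tool_rot: [[0.626, 0.78, 0.001], [0.78, -0.626, -0.0], [0.001, 0.001, -1.0]]
ft_force: [-3.7, -0.1, 5.6]
grip_width: 0.0579
gripper_force: 66.9
```

Run:
```python
from h import *
o=env.observe(); print(o["time_s"],o["position"],o["ft_force"],o["wrist_torque"])
```

```text
8.45 [0.53004594 0.04168445 0.09919433] [-3.66360648 -0.05821983  5.60918851] [ 0.095835    0.53731091 -0.01422804]
```

Seated (the force changed by about 9 N). Unscrewing counterclockwise now; the first part is gentle, with a check.

Request:
arm_command --turn '[[0,0,-0.6],[0,0,-0.8],[0,0,-0.8],[0,0,-0.8],[0,0,-0.8],[0,0,-0.2],[0,0,0]]' --xyz '[[0,0,-0.005],[0,0,-0.005],[0,0,-0.005],[0,0,-0.005],[0,0,-0.005],[0,0,0],[0,0,0]]' --claw '[45,45,45,45,45,45,45]' --squeeze 65

```text
time_s: 9.15
position: [0.5304, 0.0416, 0.0997]
tool_rot: [[0.322, 0.947, 0.001], [0.947, -0.322, -0.0], [0.0, 0.001, -1.0]]
ft_force: [1.6, 0.8, -0.8]
grip_width: 0.0577
gripper_force: 69.9
```

Run:
```python
from h import *
o=env.observe(); print(o["time_s"],o["position"],o["tool_rot"][:,0],o["ft_force"],o["wrist_torque"],o["grip_width"],o["gripper_force"],o["q"][5])
im,d,W=cloud("scene"); cv2.imwrite("pics/s4.png",im)
P=W.reshape(-1,3); Q=P[np.hypot(P[:,0]-.531,P[:,1]-.041)<.06]
Q=Q[(Q[:,2]>.05)&(Q[:,2]<.094)]
r=cv2.minAreaRect((Q[:,:2]*1000).astype(np.float32)); print(len(Q),r)
for z in (.07,.08,.086,.089,.092,.095): print(z,(Q[:,2]>z).sum())
```

```text
9.15 [0.53035025 0.04161464 0.09971697] [3.22061003e-01 9.46718842e-01 3.81242600e-04] [ 1.60148247  0.79597687 -0.77581538] [ 0.08185291 -0.20444241 -0.10966229] 0.05765540841016 69.86019869567826 10.507071125367917
810 ((535.8685302734375, 38.26539993286133), (66.32728576660156, 64.00818634033203), 69.03278350830078)
0.07 565
0.08 431
0.086 352
0.089 300
0.092 79
0.095 0
```

The jar twisted about 4° against the walls, so about 16° is in the thread. Turning 43° more.

Request:
arm_command --turn '[[0,0,-0.6],[0,0,-0.8],[0,0,-0.8],[0,0,-0.8],[0,0,-0.8],[0,0,-0.8],[0,0,-0.8],[0,0,-0.8],[0,0,-0.8],[0,0,-0.8],[0,0,-0.8],[0,0,0]]' --xyz '[[0,0,-0.005],[0,0,-0.005],[0,0,-0.005],[0,0,-0.005],[0,0,0],[0,0,0],[0,0,0],[0,0,0],[0,0,0],[0,0,0],[0,0,0],[0,0,0]]' --claw '[45,45,45,45,45,45,45,45,45,45,45,45]'

```text
time_s: 10.4
position: [0.5308, 0.0415, 0.1017]
tool_rot: [[-0.412, 0.911, 0.003], [0.911, 0.412, -0.001], [-0.002, 0.003, -1.0]]
ft_force: [0.4, 0.1, 7.0]
grip_width: 0.0574
gripper_force: 70.9
```

Run:
```python
from h import *
o=env.observe(); print(o["time_s"],o["position"],o["tool_rot"][:,0],o["ft_force"],o["wrist_torque"],o["grip_width"],o["gripper_force"],o["q"][5])
im,d,W=cloud("scene")
P=W.reshape(-1,3); Q=P[np.hypot(P[:,0]-.531,P[:,1]-.041)<.06]
Q=Q[(Q[:,2]>.05)&(Q[:,2]<.094)]
r=cv2.minAreaRect((Q[:,:2]*1000).astype(np.float32)); print(len(Q),r)
```

```text
10.4 [0.53076245 0.04151159 0.10170966] [-0.41216552  0.91110698 -0.00191045] [0.36732665 0.1355298  6.97472584] [0.05515453 0.04434128 0.06611831] 0.057439434625432884 70.86421167303342 -32.60729582809035
814 ((535.4625854492188, 38.62876892089844), (66.41260528564453, 65.57466888427734), 67.35183715820312)
```

Torque has gone and the liner pushes the cap up, so the threads have let go. I'll raise it a little and check.

Request:
arm_command --turn '[[0,0,0],[0,0,0],[0,0,0],[0,0,0],[0,0,0],[0,0,0]]' --xyz '[[0,0,-0.03],[0,0,-0.04],[0,0,-0.04],[0,0,-0.04],[0,0,0],[0,0,0]]' --claw '[45,45,45,45,45,45]'

```text
time_s: 11.05
position: [0.5298, 0.0417, 0.1078]
tool_rot: [[-0.411, 0.912, -0.0], [0.912, 0.411, -0.0], [0.0, -0.0, -1.0]]
ft_force: [0.4, -0.4, -0.4]
grip_width: 0.0578
gripper_force: 70.0
```

Run:
```python
from h import *
o=env.observe(); print(o["time_s"],o["position"],o["ft_force"],o["wrist_torque"])
```

```text
11.05 [0.529826   0.04166122 0.10781746] [ 0.41325167 -0.42903535 -0.39042654] [-0.07810102 -0.0534176   0.00223006]
```

Only the cap's weight remains. Raising it clear.

Request:
arm_command --turn '[[0,0,0],[0,0,0],[0,0,0],[0,0,0],[0,0,0],[0,0,0],[0,0,0],[0,0,0],[0,0,0],[0,0,0]]' --xyz '[[0,0,-0.1],[0,0,-0.15],[0,0,-0.15],[0,0,-0.15],[0,0,-0.15],[0,0,-0.12],[0,0,-0.08],[0,0,0],[0,0,0],[0,0,0]]' --claw '[45,45,45,45,45,45,45,45,45,45]'

```text
time_s: 12.05
position: [0.5297, 0.0417, 0.1525]
tool_rot: [[-0.411, 0.912, -0.001], [0.912, 0.411, 0.0], [0.0, -0.001, -1.0]]
ft_force: [-0.6, 0.1, -0.7]
grip_width: 0.0577
gripper_force: 70.0
```

Run:
```python
from h import *
o=env.observe(); print(o["time_s"],o["position"],o["ft_force"],o["grip_width"],o["gripper_force"])
im,d,W=cloud("scene"); cv2.imwrite("pics/s5.png",cv2.resize(im[100:260,200:400],None,fx=4,fy=3.75)[:600])
P=W.reshape(-1,3); Q=P[np.hypot(P[:,0]-.531,P[:,1]-.041)<.06]
Q=Q[(Q[:,2]>.05)&(Q[:,2]<.096)]
print(cv2.minAreaRect((Q[:,:2]*1000).astype(np.float32)), np.percentile(Q[:,2],[50,80,95]))
```

```text
12.05 [0.52971675 0.04165876 0.15254293] [-0.6021577   0.06443271 -0.73618245] 0.05769290182865779 70.01589852705365
((535.1417846679688, 38.59256362915039), (66.24920654296875, 68.6185531616211), 68.82594299316406) [0.08634812 0.09152661 0.0927973 ]
```

View pics/s5.png

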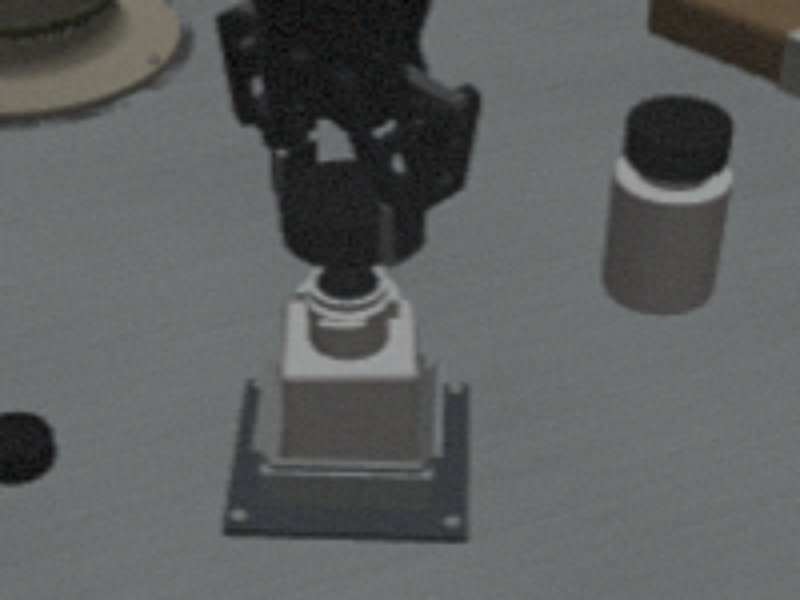

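The cap is held level at (350,215), clear above the open mouth at (350,285). The jar is fully down in the socket, with its shoulder at 0.092 m. Handing in.

```bash
python3 -c "
from rig import env
print(env.close_job())"
```

```text
the job is handed in; nothing more can be done
None
```

I handed the job in at about 12 s: the jar stands fully down in the socket, and the cap is unscrewed and held level and still about 30 mm above the open mouth; no verdict came back.

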